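Draw the pestle from the tissue grinder and hang it up to drip

TASK

The tissue grinder has done its work. Swing its splash guard aside until it is well clear of the tube's mouth, draw the pestle straight up out of the glass tube without lifting or tipping the tube, and hang the pestle by its collar, upright, in the one empty notch of the drip rack. Leave the two spare pestles hanging as they are and do not disturb the other things on the bench.

Things in the scene. Friction and masses are not known exactly. Their poses are not given: they have to be found in the camera images.
- stand: tissue grinder stand, fixed: round grey pedestal, 84 mm diameter, 50 mm high, with a 40 mm deep round well for the glass tube; a 48 mm wide tail on its +x side carries a steel pivot post (x = +52 mm, y = 0), from which the guard reaches over the well to its knob on the -x side. Origin at bench level on the vertical axis of the well, +z up
- guard (a joint): vertical hinge of the splash guard at the pivot post, rad: 0 = closed over the tube, 1.45 = fully aside; starts at 0 to 0.12, stays where left. Opening carries the knob from the stand's -x side to its +y side (clockwise from above). Closed, its 14 mm slot (open to the stand's -y) straddles the rod and the pestle's head cannot pass; its 40 mm wide plate clears the bore beyond about 0.75
- guard_knob (a point): centre of the black upright knob (16 mm diameter, 28 mm high) on the free end of the guard, 112 mm from the hinge axis, 145 mm above the bench; its top is 14 mm higher. The guard is a 3 mm steel plate, 114 to 117 mm above the bench
- guard_hinge (a point): point on the vertical hinge axis of the guard at the underside of its plate, 114 mm above the bench
- glass_tube: loose clear glass grinding tube, 29 mm outside, bore 23 mm, 100 mm high with a 35 mm flange at the mouth, standing in the well of the stand (10 mm above the bench); origin at the centre of its underside, +z up to the mouth. Inner floor 5 mm, mouth 100 mm above the origin
- pestle: the pestle standing in the glass tube, 180 mm long, about 70 g: white head 20 mm diameter x 45 mm, rod 9 mm diameter, collar 26 mm diameter x 4 mm with its underside 128 mm above the origin, ribbed metal handle 16 mm diameter from 132 to 180 mm. Origin at the centre of the flat end of the head (low end), +z along the rod to the handle
- pestle_collar (a point): centre of the underside of the pestle's collar (on the rod's axis, 128 mm above the pestle's origin)
- pestle_handle (a point): middle of the pestle's handle (on the axis, 158 mm above the pestle's origin): grip here
- spare_1: one of the two spare pestles, the same part as pestle, hanging by its collar in a notch of the drip rack; origin at the centre of the flat end of its head, +z along the rod to the handle. Stays where it hangs
- spare_2: one of the two spare pestles, the same part as pestle, hanging by its collar in a notch of the drip rack; origin at the centre of the flat end of its head, +z along the rod to the handle. Stays where it hangs
- drip_rack: steel rack, fixed: tray 124 x 206 x 14 mm, rear posts, 3 mm comb plate, top 150 mm above the bench, 3 notches 60 mm apart along y, open to the front (-x). Notch 14 mm wide, mouth widening, from 30 mm in front of the seat to 7 mm behind it. A wire lip 3.5 mm high on the prongs, 19 mm in front of the seat: the collar passes over it and drops behind it. Origin: centre of underside, +z up
- notch_1 (a point): seat of the left (+y) notch of the drip rack: where the centre of the collar's underside rests, on top of the comb plate. Two of the three notches hold the spare pestles at the start, one is empty
- notch_2 (a point): seat of the middle notch of the drip rack: where the centre of the collar's underside rests, on top of the comb plate. Two of the three notches hold the spare pestles at the start, one is empty
- notch_3 (a point): seat of the right (-y) notch of the drip rack: where the centre of the collar's underside rests, on top of the comb plate. Two of the three notches hold the spare pestles at the start, one is empty
- sample_cup: bystander: screw-lid sample cup with red lid, 39 mm diameter x 74 mm, standing on the bench behind the work; origin at the centre of its underside
- culture_dish: bystander: agar plate, 90 mm diameter x 16 mm, on the bench between the grinder and the rack; origin at the centre of its underside
- timer: bystander: small lab timer with three keys, 62 x 68 x 22 mm, lying on the bench at the right; origin at the centre of its underside
- well_floor (a point): centre of the floor of the stand's well, on which the glass tube's underside stands, 10 mm above the bench
Things that resemble listed ones, but are neither listed nor needed, are in the scene too. What is shaped like the pestle but yellow is not meant. What is shaped like the stand but purple is not meant.

How it is judged:
On the way, in this order (a step that is already met when the one before it is completed fails the run):
1. the guard is swung clear of the tube's mouth while the pestle still stands in the tube (value of joint guard above 0.75 rad and z of pestle in the frame of glass_tube below 0.05 m), for 0.1 s.
2. the pestle's head is drawn out above the tube's mouth (z of pestle in the frame of glass_tube above 0.101 m), for 0.1 s.
At the end, for the whole second after the job is handed in: The pestle hangs at rest, upright (0.1 rad), by its collar in the notch that was empty: within 8 mm of the seat, at most 3.5 mm above the plate. Guard still aside (over 0.75 rad); tube in its well (6 mm, 0.12 rad); each spare within 15 mm of its start (((horizontal distance between pestle_collar and notch_1 below 0.008 m and z of pestle_collar in the frame of drip_rack between 0.147 and 0.1535 m) or (horizontal distance between pestle_collar and notch_2 below 0.008 m and z of pestle_collar in the frame of drip_rack between 0.147 and 0.1535 m) or (horizontal distance between pestle_collar and notch_3 below 0.008 m and z of pestle_collar in the frame of drip_rack between 0.147 and 0.1535 m)) and angle between pestle's own z axis and vertical below 0.1 rad and linear speed of pestle below 0.03 m/s and value of joint guard above 0.75 rad and distance between glass_tube and well_floor below 0.006 m and angle between glass_tube's own z axis and vertical below 0.12 rad and distance of each of spare_1, spare_2 from where it was at the start of the episode below 0.015 m); the robot touches nothing.
It fails at once if the glass tube is lifted more than 12 mm in its well or tipped more than 0.2 rad (z of glass_tube in the frame of stand above 0.022 m or angle between glass_tube's own z axis and vertical above 0.2 rad).
It fails at once if a spare pestle is moved more than 25 mm (distance of any of spare_1, spare_2 from where it was at the start of the episode above 0.025 m).
It fails at once if the sample cup, the agar plate or the timer is moved more than 30 mm (distance of any of sample_cup, culture_dish, timer from where it was at the start of the episode above 0.03 m).
It also fails if it takes over 61 s, if anything falls off the work surface, if the arm or the gripper's body presses on something with over 40 N, if the wrist force passes 120 N, or if a joint passes its speed limit or range.

ROBOT

A 7-joint arm with a two-finger parallel gripper is mounted at the origin on a cart in front of the work surface, level with it; the furniture and walls round the work are solid. World frame = base frame: x ahead of the robot, y to its left, z up, the work surface at z = 0. Lengths are in m, angles in rad, forces in N, time in s.
With the tool pointing down it reaches from about 0.425 to 0.925 m from the base axis. Payload 6.8 kg.
Tool frame: the origin (TCP) lies midway between the tips of the shut fingers; the grasp point (between the pads) lies r.grip_point_offset behind it (r.grip_point_offset is the distance from the TCP to the grasp point, in m); z points along the fingers, y is the direction in which the jaws open and shut (so a half turn about z gives the same grasp; the last joint's range is limited). The gripper opens to 85 mm and grips with 20 to 120 N. Pads are 22 mm wide; open, the fingers measure 114 mm over their backs; the gripper's body (76 mm by 85 mm) begins 54 mm behind the grasp point. The pads swing forward as they close: fully open they stand 13 mm farther back than shut.
Start: joints at [1.058, 0.477, 0.022, 1.555, -0.011, 1.109, -0.083], TCP at [0.266, -0.62, 0.231] pointing down, gripper open.
Joint ranges: [-2.96, 2.96], [-0.34, 2.1], [-1.41, 1.46], [0.24, 2.44], [-1.37, 4.51], [0.17, 1.92], [-2.96, 2.96]. Speed limits (rad/s): [2.39, 2.39, 3.14, 3.14, 3.14, 3.14, 3.14].

INTERFACE

Orientations are given as a rotation vector (axis times angle).
In Python, from bench import r gives the robot as it stands. The module is installed in compiled form; this text tells all that it offers.
- The arm moves only by the tool play_rows, never from a script. Its argument "deltas" is a list of rows, each a list of 3 entries, a list of its own where there are three numbers: the finger opening in mm, from 0 to 85.4, then the shift along the tool's x, y, z in mm, then the turn, a rotation vector about the tool's x, y, z in rad. A call has 1 to 8 rows; each row is the pose to reach, as a shift and turn from the pose measured when the call began, along the tool's axes at that moment; what a row does not reach only later rows make up. A row lasts 1/8 s, in which the tool goes at most 62.5 mm and 10.7 degrees, less where a joint would pass 70% of its speed; a pose out of reach is approached as far as the arm can. A call with a gripper value outside its range is refused whole. The fingers move at their own pace and stop on an object; "squeeze" is the grip in N (left out, the last holds). Time passes only in rows, so rows that repeat a pose let the fingers close. It gives the time, the measured TCP pose, the force and the opening at its end, in the units of the state.
- r.get_obs(): the state, without advancing time (a new reading comes with each control period).
- r.grab_frame(name): name is "scene" or "top"; returns (picture, depth): 384x512x3 uint8, red, green, blue; 384x512 float32, m along the optical axis (not along the pixel's ray), 0 where there is no reading.
- r.camera_model(name): a dict with "mtx" (3x3 intrinsics, pixels), "rvec" (rotation vector, rad) and "tvec" (3), from world to camera coordinates, as OpenCV has them. Camera axes: x right, y down, z forward; pixel columns grow to the right and rows downward; lengths in m; the calibration is good to about 2 mm. A picture is of the moment at which its call begins. camera_model takes no time and is no camera call.
- r.hand_in(): hands the job in, once; it reports no verdict.
The state is a dict: "clock": time; "joints": joint angles; "qvel": joint speeds; "tau": joint torques, N m; "tcp_pos": TCP position; "orientation": TCP orientation; "contact_force": force on the tool from outside, world axes, zero at the start; "moment": the same for the moment, N m; "grip_width": finger opening in m.
Only numpy, scipy, OpenCV 4.12 (cv2) and the standard library are available. Lean on these libraries where they do the work, as an engineer would, in place of code of your own. Each camera call takes 0.05 s, during which the arm holds its last target. There are 200 camera calls.

## Working session

There is one attempt and no reset: what is moved stays moved. The work goes in short steps, Python scripts to look and compute and a tool call to move; the robot and the scene stay as the last step left them, time stands still between calls to the robot, and variables do not carry over. Pictures are saved under pics/ and viewed, about 8 in all and at most 12, crops included, and the job is handed in when it is done.

Besides the shell and the picture viewer there is one more tool, called after "Call:" as a command line: name --argument value ..., lists and objects as JSON in quotes. play_rows: Moves the arm, as the interface text tells. Its arguments: {"type":"object","properties":{"deltas":{"type":"array"},"squeeze":{"type":"number"}},"required":["deltas"]}

```bash
mkdir -p pics; cat > h.py <<'E'
import numpy as np, cv2
from bench import r
def cam(n):
    m=r.camera_model(n); R=cv2.Rodrigues(np.array(m["rvec"],float))[0]; return np.array(m["mtx"],float),R,np.array(m["tvec"],float).ravel()
def ray(n,u,v):
    K,R,t=cam(n); d=R.T@np.linalg.solve(K,[u,v,1.]); return -R.T@t,d
def onz(n,u,v,z):
    c,d=ray(n,u,v); return c+d*(z-c[2])/d[2]
def proj(n,p):
    K,R,t=cam(n); q=K@(R@np.array(p,float)+t); return q[:2]/q[2]
def cloud(n,D):
    K,R,t=cam(n); v,u=np.mgrid[:D.shape[0],:D.shape[1]]
    P=np.stack([(u-K[0,2])/K[0,0]*D,(v-K[1,2])/K[1,1]*D,D],-1); return (P-t)@R
def shot(tag):
    o={}
    for n in("scene","top"):
        I,D=r.grab_frame(n); np.savez(f"{tag}_{n}.npz",I=I,D=D); o[n]=(I,D)
    return o
E
python3 - <<'E'
from h import *
o=shot("a")
for n in o:
    cv2.imwrite(f"pics/a_{n}.png",cv2.resize(o[n][0][:,:,::-1],(800,600),interpolation=cv2.INTER_CUBIC))
    K,R,t=cam(n); print(n,K[0,0],-R.T@t,R[2])
print(r.get_obs(), r.grip_point_offset)
E
```

```text
scene 492.23330464230827 [-0.46539064 -0.98782384  0.70808639] [ 0.67710688  0.62807559 -0.38346749]
top 368.2339209752328 [ 0.36407455 -0.07784634  1.21115945] [ 0.14956044  0.00793079 -0.98872078]
{'clock': 0.1, 'joints': array([ 1.0579223 ,  0.47770728,  0.02236074,  1.55633557, -0.01147273,
        1.10928491, -0.08307855]), 'qvel': array([-7.52612613e-05, -1.35961078e-03,  1.37782915e-03, -3.36868472e-03,
       -2.35501093e-03, -1.87444900e-04,  3.96154333e-04]), 'tau': array([ 4.85373224e-03, -5.97755814e+01,  1.61396764e+00, -2.81951022e+01,
        1.28952228e-02,  5.04962954e-03,  2.85437397e-05]), 'tcp_pos': array([ 0.26559119, -0.61998819,  0.23043729]), 'orientation': array([-3.07595345e+00, -6.31234882e-01,  7.33519525e-04]), 'contact_force': array([ 0.78137178,  0.6380426 , -0.17600641]), 'moment': array([-0.01078802,  0.04914156, -0.01863962]), 'grip_width': 0.08552622270775742} 0.0187
```

View pics/a_scene.png

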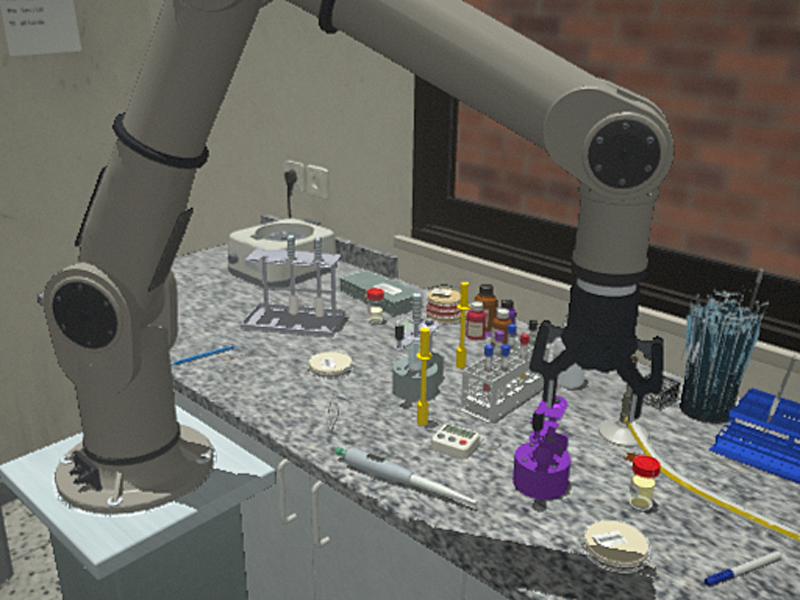

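View pics/a_top.png

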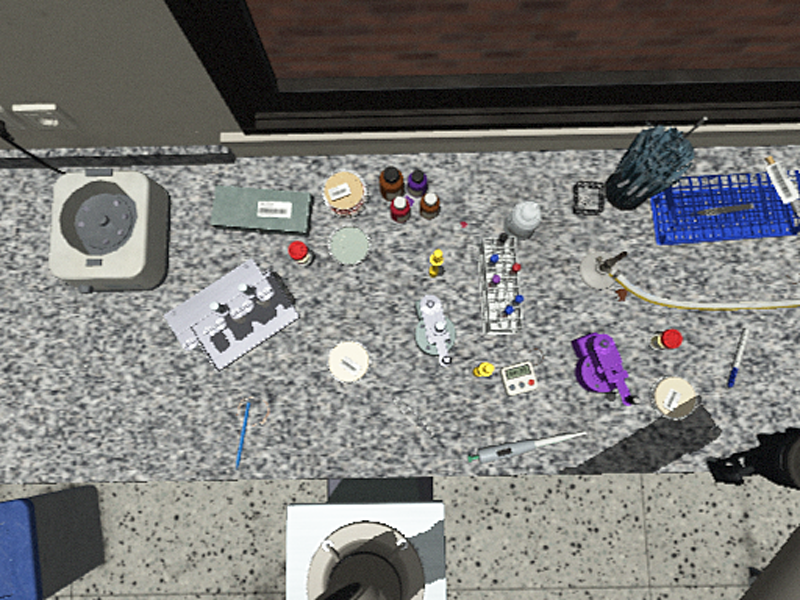

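The grinder is at about (435,330) in the top view and the purple lookalike at (600,365). The yellow pestles are at (437,262) and (484,370), and the rack is at (245,315). Next I'll enlarge the grinder and the rack to confirm.

```bash
python3 - <<'E'
from h import *
I=np.load("a_top.npz")["I"]; S=np.load("a_scene.npz")["I"]
def c(I,x0,y0,w,h,s): 
    k=cv2.resize(I[y0:y0+h,x0:x0+w,::-1],None,fx=s,fy=s,interpolation=cv2.INTER_CUBIC)
    return k
a=c(I,255,180,50,60,8)   # 400x480
b=c(I,100,160,95,80,4)   # 380x320
cv2.imwrite("pics/b.png",np.hstack([a,cv2.copyMakeBorder(b,0,160,0,0,cv2.BORDER_CONSTANT)]))
d=c(S,245,180,50,85,6) #300x510
e=c(S,150,140,75,80,6) #450x480
cv2.imwrite("pics/c.png",np.hstack([d,cv2.copyMakeBorder(e,0,30,0,0,cv2.BORDER_CONSTANT)]))
E
```

```text
(no output)
```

View pics/b.png

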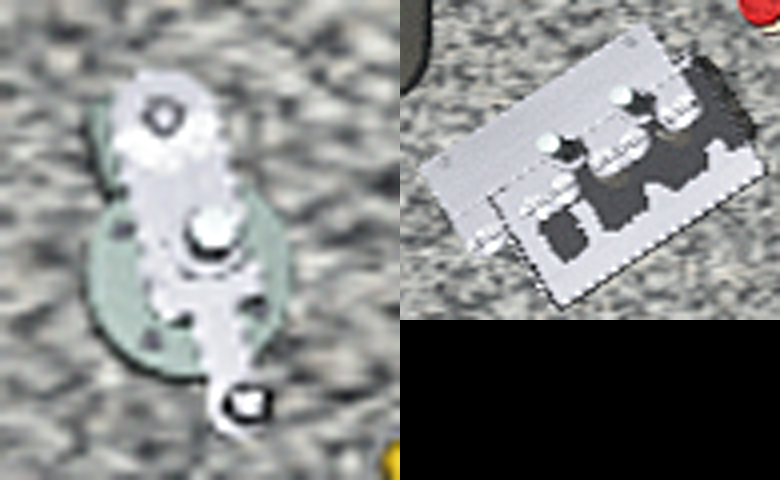

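View pics/c.png

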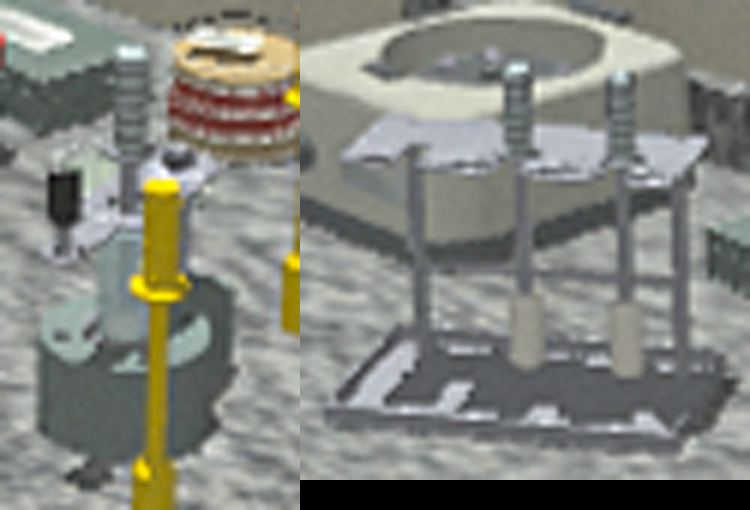

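```bash
python3 - <<'E'
from h import *
np.set_printoptions(precision=4,suppress=True)
D=np.load("a_top.npz")["D"]; I=np.load("a_top.npz")["I"]; W=cloud("top",D)
for nm,u,v,z in[("hinge",275.6,194.6,.117),("knob",285.6,230.4,.159),("handle",281.6,208.7,.195),("sp A",137,196.25,.202),("sp B",155.3,184.2,.202)]:
    print(nm,onz("top",u,v,z),"depthpt",W[int(v+.5),int(u+.5)])
S=np.load("a_scene.npz"); SW=cloud("scene",S["D"])
# scene: handle cols; grinder handle top crop(130,50)/6+(245,180)
def grp(W,m,nm):
    P=W[m]; print(nm,len(P),P.mean(0),P.min(0),P.max(0))
    return P
def box(u0,v0,u1,v1,shape=(384,512)):
    m=np.zeros(shape,bool); m[v0:v1,u0:u1]=1; return m
# top pts above heights
b=box(255,180,305,240)
grp(W,b&(W[...,2]>.175),"handle top"); 
P=grp(W,b&(W[...,2]>.14)&(W[...,2]<.172),"knob/midh")
P=W[b&(W[...,2]>.107)&(W[...,2]<.124)]; print("guard plate",len(P),P.mean(0))
# stand top: z ~ .05
m=b&(abs(W[...,2]-.05)<.006); c=cv2.minEnclosingCircle(W[m][:,:2].astype(np.float32)*1000); print("stand",c)
b=box(100,160,195,240)
P=W[b&(W[...,2]>.17)]; print("spares",[P[lab] .mean(0) for lab in (P[:,0]>np.median(P[:,0]),P[:,0]<=np.median(P[:,0]))])
m=b&(abs(W[...,2]-.150)<.006)
print("comb",cv2.minAreaRect(W[m][:,:2].astype(np.float32)*1000),W[m][:,2].mean())
m=b&(abs(W[...,2]-.012)<.007)&(I.min(2)>150); print("tray",cv2.minAreaRect(W[m][:,:2].astype(np.float32)*1000))
sb=box(255,180,275,225); grp(SW,sb&(SW[...,2]>.15)&(SW[...,2]<.22),"scene handle")
sb=box(251,203,261,222); grp(SW,sb&(SW[...,2]>.125)&(SW[...,2]<.16),"scene knob")
sb=box(225,148,244,168); 
for u in(236,253):
  pass
E
```

```text
hinge [ 0.5364 -0.1375  0.117 ] depthpt [ 0.5337 -0.1381  0.1265]
knob [ 0.426  -0.1607  0.159 ] depthpt [ 0.4298 -0.1655  0.1144]
handle [ 0.4842 -0.1487  0.195 ] depthpt [ 0.4827 -0.1494  0.2003]
sp A [0.5263 0.2527 0.202 ] depthpt [0.5271 0.2529 0.2014]
sp B [0.5593 0.2023 0.202 ] depthpt [0.5598 0.2029 0.2028]
handle top 42 [ 0.4475 -0.1252  0.5078] [ 0.3641 -0.1529  0.1791] [ 0.4925 -0.0778  1.2112]
knob/midh 45 [ 0.4702 -0.1478  0.1501] [ 0.4213 -0.1651  0.1412] [ 0.4983 -0.1355  0.1691]
guard plate 402 [ 0.4965 -0.1428  0.1168]
stand ((482.0440673828125, -167.094970703125), 92.86248016357422)
spares [array([0.5505, 0.2192, 0.1953]), array([0.4301, 0.0587, 0.7911])]
comb ((539.148681640625, 261.997314453125), (86.03218078613281, 195.9563446044922), 32.97081756591797) 0.15039654364947447
tray ((551.0536499023438, 284.43780517578125), (307.7558288574219, 258.0141296386719), 88.87699127197266)
scene handle 176 [ 0.45   -0.189   0.1694] [ 0.3991 -0.2473  0.1501] [ 0.4959 -0.1437  0.1954]
scene knob 59 [ 0.4259 -0.1668  0.1435] [ 0.4195 -0.1742  0.1257] [ 0.4371 -0.1583  0.1584]
```

```bash
cat >> h.py <<'E'
from scipy.spatial.transform import Rotation as Ro
def rows(pts,rv=None,n=None):
    """tool-frame deltas (mm,rad) for world TCP targets; rv target rotvec"""
    o=r.get_obs(); R0=Ro.from_rotvec(o["orientation"]); p=o["tcp_pos"]
    d=(R0.inv()*Ro.from_rotvec(rv)).as_rotvec() if rv is not None else np.zeros(3)
    print("t %.2f tcp"%o["clock"],p.round(4),"turn",d.round(3),"F",np.round(o["contact_force"],1),"w",round(o["grip_width"],4))
    for q in pts: print((R0.inv().apply(np.array(q)-p)*1000).round(1))
E
python3 - <<'E'
from h import *
np.set_printoptions(precision=4,suppress=True)
for nm,p,px in[("handle",(.4842,-.1487,.195),(266.7,188.3)),("spA",(.5263,.2527,.202),(185.8,150.8)),("spB",(.5593,.2023,.202),(203.3,152)),("knobtop",(.426,-.1607,.159),(255.5,207)),("hinge",(.5346,-.1378,.1265),(275,206))]:
    print(nm,proj("scene",p),px)
W=cloud("top",np.load("a_top.npz")["D"])
for u,v in((310,236),(280,166),(384,233),(403,256),(335,170),(191,161),(310,200),(320,160)):
    print((u,v),W[v-3:v+4,u-3:u+4].reshape(-1,3)[W[v-3:v+4,u-3:u+4,2].argmax()])
rows([(.266,-.62,.28),(.426,-.16,.28),(.426,-.16,.2),(.426,-.16,.14)],[np.pi,0,0])
E
```

```text
handle [265.3047 188.0808] (266.7, 188.3)
spA [184.449  150.8666] (185.8, 150.8)
spB [201.9103 152.0447] (203.3, 152)
knobtop [253.9472 207.283 ] (255.5, 207)
hinge [273.5848 204.2759] (275, 206)
(310, 236) [ 0.4103 -0.2341  0.185 ]
(280, 166) [ 0.6176 -0.1433  0.1822]
(384, 233) [ 0.4092 -0.4586  0.1191]
(403, 256) [ 0.3423 -0.4929  0.1594]
(335, 170) [ 0.6028 -0.3079  0.1284]
(191, 161) [ 0.3641 -0.0778  1.2112]
(310, 200) [ 0.3641 -0.0778  1.2112]
(320, 160) [ 0.6298 -0.2651  0.1226]
t 0.10 tcp [ 0.2656 -0.62    0.2304] turn [-0.002  0.     0.405] F [ 0.8  0.6 -0.2] w 0.0855
[  0.4   0.1 -49.6]
[ 328.6 -359.7  -49. ]
[ 328.6 -359.6   31. ]
[ 328.6 -359.5   91. ]
```

Call:
play_rows --deltas '[[40,[0,0,-50],[0,0,0.1]],[40,[40,-45,-50],[0,0,0.25]],[40,[82,-90,-50],[0,0,0.4]],[40,[123,-135,-50],[0,0,0.405]],[40,[164,-180,-50],[0,0,0.405]],[40,[205,-225,-50],[0,0,0.405]],[40,[246,-270,-50],[0,0,0.405]],[40,[287,-315,-50],[0,0,0.405]]]'

```text
clock: 1.1
tcp_pos: [0.4055, -0.2155, 0.2808]
orientation: [-3.14, 0.0, 0.001]
contact_force: [0.4, -0.5, 0.4]
grip_width: 0.0401
```

```bash
python3 - <<'E'
from h import *
rows([(.427,-.16,.28),(.427,-.16,.2),(.427,-.16,.14)],[np.pi,0,0])
E
```

```text
t 1.10 tcp [ 0.4055 -0.2155  0.2808] turn [-0.001  0.001 -0.   ] F [ 0.4 -0.5  0.4] w 0.0401
[ 21.5 -55.5   0.9]
[ 21.5 -55.4  80.9]
[ 21.6 -55.3 140.9]
```

Call:
play_rows --deltas '[[40,[21.5,-55.5,0],[0,0,0]],[40,[21.5,-55.5,40],[0,0,0]],[40,[21.5,-55.5,80],[0,0,0]],[40,[21.5,-55.5,110],[0,0,0]],[40,[21.5,-55.5,141],[0,0,0]],[40,[21.5,-55.5,141],[0,0,0]]]'

```text
clock: 1.85
tcp_pos: [0.425, -0.1593, 0.1381]
orientation: [-3.139, 0.0, 0.009]
contact_force: [0.1, 0.4, -0.2]
grip_width: 0.0401
```

```bash
python3 - <<'E'
from h import *
h=np.array([.5358,-.1366])
P=[]
for a in np.arange(.1,1.31,.1):
    t=np.deg2rad(192)-a; q=h+.112*np.array([np.cos(t),np.sin(t)])
    P.append((*q,.14))
rows(P,[np.pi,0,0])
E
```

```text
t 1.85 tcp [ 0.425  -0.1593  0.1381] turn [-0.003  0.006 -0.   ] F [ 0.1  0.4 -0.2] w 0.0401
[ -0.5 -10.4  -1.9]
[ -1.2 -21.6  -1.9]
[ -0.7 -32.8  -1.8]
[  0.8 -43.9  -1.8]
[  3.5 -54.7  -1.8]
[  7.2 -65.3  -1.8]
[ 12.  -75.4  -1.8]
[ 17.8 -85.   -1.8]
[ 24.5 -94.   -1.8]
[  32.  -102.3   -1.8]
[  40.3 -109.7   -1.9]
[  49.4 -116.3   -1.9]
[  59.1 -122.    -1.9]
```

Call:
play_rows --deltas '[[40,[-0.5,-20,-2],[0,0,0]],[40,[-1,-35,-2],[0,0,0]],[40,[1,-50,-2],[0,0,0]],[40,[3.5,-64,-2],[0,0,0]],[40,[7,-76,-2],[0,0,0]],[40,[12,-86,-2],[0,0,0]],[40,[18,-97,-2],[0,0,0]],[40,[24.5,-106,-2],[0,0,0]]]'

```text
clock: 2.85
tcp_pos: [0.4499, -0.0526, 0.1401]
orientation: [-3.139, 0.0, 0.009]
contact_force: [-0.5, -1.0, -0.3]
grip_width: 0.04
```

```bash
python3 - <<'E'
from h import *
h=np.array([.5358,-.1366])
P=[]
for a in np.arange(.9,1.31,.1):
    t=np.deg2rad(192)-a; q=h+.112*np.array([np.cos(t),np.sin(t)])
    P.append((q[0],q[1]+.012,.14))
rows(P,[np.pi,0,0])
E
```

```text
t 2.85 tcp [ 0.4499 -0.0526  0.1401] turn [-0.003  0.006 -0.   ] F [-0.5 -1.  -0.3] w 0.04
[-0.5  0.7  0.1]
[ 7.1 -7.6  0.1]
[ 15.4 -15.    0.1]
[ 24.5 -21.6   0. ]
[ 34.1 -27.3  -0. ]
```

Call:
play_rows --deltas '[[40,[7,-8,0],[0,0,0]],[40,[15,-15,0],[0,0,0]],[40,[24,-21.5,0],[0,0,0]],[40,[29,-25,0],[0,0,0]],[40,[29,-15,0],[0,0,0]],[40,[29,-15,-50],[0,0,0]],[40,[29,-15,-110],[0,0,0]],[40,[29,5,-160],[0,0,0]]]'

```text
clock: 3.85
tcp_pos: [0.4798, -0.0578, 0.3023]
orientation: [-3.138, -0.003, 0.007]
contact_force: [1.1, -1.0, -0.4]
grip_width: 0.04
```

```bash
python3 - <<'E'
from h import *
o=shot("d")
I=o["scene"][0][170:260,215:335]; J=o["top"][0][150:240,240:330]
a=cv2.resize(I[:,:,::-1],None,fx=4,fy=4,interpolation=cv2.INTER_CUBIC);b=cv2.resize(J[:,:,::-1],None,fx=4,fy=4,interpolation=cv2.INTER_CUBIC)[:,:320]
cv2.imwrite("pics/d.png",np.hstack([a,b]))
rows([(.485,-.148,.3),(.485,-.148,.22),(.485,-.148,.154)],[np.pi,0,0])
E
```

```text
t 3.95 tcp [ 0.4826 -0.0611  0.3056] turn [-0.001 -0.004 -0.004] F [-0.2  0.2 -0.5] w 0.0395
[ 2.8 86.9  5.6]
[ 2.4 87.  85.6]
[  2.2  87.  151.6]
```

View pics/d.png

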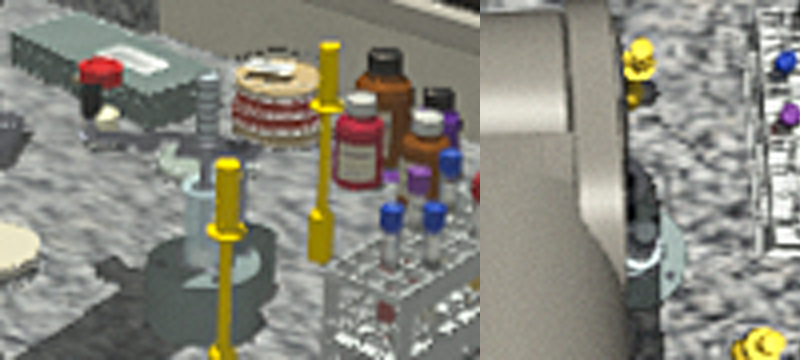

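```bash
python3 - <<'E'
from h import *
q=onz("scene",238-.4,194.5-.4,.145); print(q); d=q[:2]-[.5358,-.1366]; print(np.hypot(*d), np.deg2rad(192)-np.arctan2(d[1],d[0]))
E
```

```text
[ 0.48363085 -0.04064449  0.145     ]
0.10922032509469146 1.282257286593833
```

Call:
play_rows --deltas '[[40,[1.5,45,0],[0,0,0]],[40,[2.5,87,5],[0,0,0]],[40,[2.5,87,45],[0,0,0]],[40,[2.5,87,85],[0,0,0]],[40,[2.5,87,120],[0,0,0]],[40,[2.5,87,151],[0,0,0]],[40,[2.5,87,151],[0,0,0]]]' --squeeze 40

```text
clock: 4.82
tcp_pos: [0.4828, -0.1481, 0.1521]
orientation: [-3.139, 0.007, 0.003]
contact_force: [0.1, -0.2, 0.4]
grip_width: 0.0399
```

Call:
play_rows --deltas '[[10,[2,0,-2],[0,0,0]],[10,[2,0,-2],[0,0,0]],[10,[2,0,-2],[0,0,0]],[10,[2,0,-2],[0,0,0]],[10,[2,0,-2],[0,0,0]]]' --squeeze 40

```text
clock: 5.45
tcp_pos: [0.4858, -0.1484, 0.1553]
orientation: [-3.14, 0.008, -0.001]
contact_force: [0.8, -0.4, 6.4]
grip_width: 0.0152
```

```bash
python3 - <<'E'
from h import *
o=r.get_obs(); p=o["tcp_pos"]
rows([p+[0,0,z] for z in (.02,.06,.12,.17)],[np.pi,0,0])
E
```

```text
t 5.45 tcp [ 0.4858 -0.1484  0.1553] turn [-0.002 -0.001 -0.005] F [ 0.8 -0.4  6.4] w 0.0152
[  0.  -0. -20.]
[  0.   -0.1 -60. ]
[ 1.0e-01 -2.0e-01 -1.2e+02]
[ 1.0e-01 -3.0e-01 -1.7e+02]
```

Call:
play_rows --deltas '[[10,[0,0,-10],[0,0,0]],[10,[0,0,-25],[0,0,0]],[10,[0,0,-45],[0,0,0]],[10,[0,0,-65],[0,0,0]],[10,[0,0,-90],[0,0,0]],[10,[0,0,-115],[0,0,0]],[10,[0,0,-140],[0,0,0]],[10,[0,0,-170],[0,0,0]]]' --squeeze 60

```text
clock: 6.45
tcp_pos: [0.4851, -0.1485, 0.3268]
orientation: [-3.14, 0.007, -0.001]
contact_force: [0.9, 0.7, -1.4]
grip_width: 0.0148
```

```bash
python3 - <<'E'
from h import *
o=shot("e")
cv2.imwrite("pics/e.png",cv2.resize(o["scene"][0][110:260,150:350,::-1],None,fx=4,fy=4,interpolation=cv2.INTER_CUBIC))
print(r.get_obs()["contact_force"],r.get_obs()["grip_width"])
ax=np.array([.836,.548,0]); n1=np.array([.4945,.3043,0])
rows([n1-.055*ax+[0,0,z] for z in(.325,.18)],[np.pi,0,0])
E
```

```text
[-0.05601055  0.49976011 -0.21781379] 0.014252350763008056
t 6.55 tcp [ 0.4873 -0.1488  0.3294] turn [-0.    -0.007 -0.005] F [-0.1  0.5 -0.2] w 0.0143
[ -40.8 -422.8    4.2]
[ -41.9 -422.8  149.2]
```

View pics/e.png

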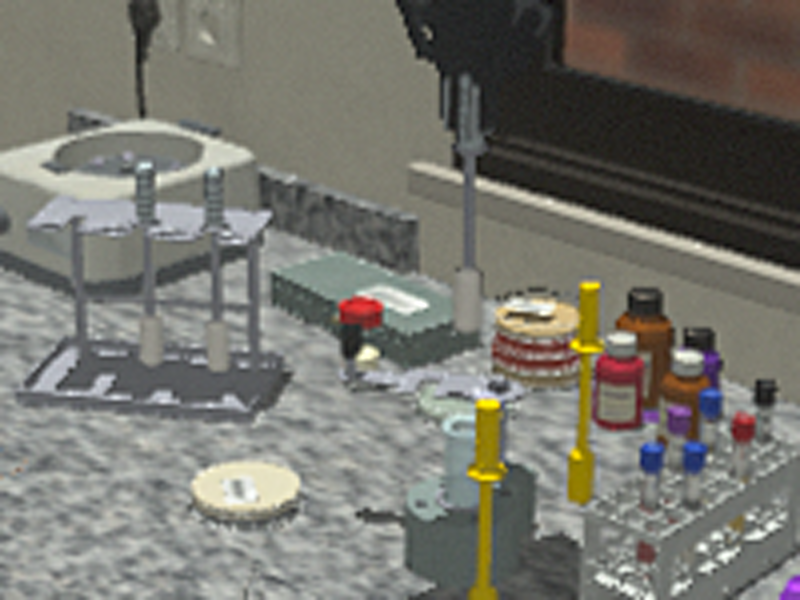

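```bash
python3 - <<'E'
from h import *
for z in(.189,.317,.321): print(z,(proj("scene",(.486,-.149,z))+.5-[150,110])*4)
E
```

```text
0.189 [465.08327531 321.74017907]
0.317 [469.26235593 145.22024731]
0.321 [469.39796215 139.49238478]
```

Call:
play_rows --deltas '[[10,[-3,-25,0],[0,0,0]],[10,[-8,-75,0],[0,0,0]],[10,[-13,-130,0],[0,0,0]],[10,[-19,-190,0],[0,0,0]],[10,[-25,-250,0],[0,0,0]],[10,[-30,-305,0],[0,0,0]],[10,[-36,-355,0],[0,0,0]],[10,[-40,-390,0],[0,0,0]]]'

```text
clock: 7.55
tcp_pos: [0.4478, 0.2437, 0.3289]
orientation: [-3.141, 0.004, -0.01]
contact_force: [0.5, -0.8, -1.0]
grip_width: 0.0145
```

```bash
python3 - <<'E'
from h import *
ax=np.array([.836,.548,0]); n1=np.array([.4945,.3043,0])
rows([n1-.06*ax+[0,0,z] for z in(.325,.25,.175)],[np.pi,0,0])
E
```

```text
t 7.55 tcp [0.4478 0.2437 0.3289] turn [-0.    -0.007 -0.002] F [ 0.5 -0.8 -1. ] w 0.0145
[ -3.6 -27.7   3.9]
[ -4.1 -27.7  78.9]
[ -4.6 -27.7 153.9]
```

Call:
play_rows --deltas '[[10,[-4,-27.7,0],[0,0,0]],[10,[-4,-27.7,30],[0,0,0]],[10,[-4,-27.7,70],[0,0,0]],[10,[-4.5,-27.7,110],[0,0,0]],[10,[-4.5,-27.7,140],[0,0,0]],[10,[-4.5,-27.7,140],[0,0,0]],[10,[-4.5,-27.7,140],[0,0,0]]]'

```text
clock: 8.43
tcp_pos: [0.4447, 0.2718, 0.19]
orientation: [-3.14, 0.003, -0.012]
contact_force: [0.0, -0.2, -1.0]
grip_width: 0.0146
```

```bash
python3 - <<'E'
from h import *
o=shot("f")
print(r.get_obs()["tcp_pos"])
a=cv2.resize(o["scene"][0][120:220,130:230,::-1],None,fx=5,fy=5,interpolation=cv2.INTER_CUBIC)
b=cv2.resize(o["top"][0][160:240,100:160,::-1],None,fx=5,fy=5,interpolation=cv2.INTER_CUBIC)
cv2.imwrite("pics/f.png",np.hstack([a,cv2.copyMakeBorder(b,0,100,0,0,cv2.BORDER_CONSTANT)]))
p=r.get_obs()["tcp_pos"]
for nm,q in(("collar -12",p-[0,0,.012]),("collar -17",p-[0,0,.017]),("bottom -140",p-[0,0,.140]),("n1",[.4945,.3043,.15])): print(nm,(proj("scene",q)+.5-[130,120])*5,(proj("top",q)+.5-[100,160])*5+[500,0])
E
```

```text
[0.44509086 0.27203071 0.19046939]
collar -12 [160.55183227 211.38583239] [662.54295588 333.40496821]
collar -17 [161.00384121 218.61300594] [665.50985181 334.04051235]
bottom -140 [171.79446626 391.14437086] [730.549798   347.97283678]
n1 [192.94062796 223.31900279] [626.24759863 253.09436578]
```

View pics/f.png

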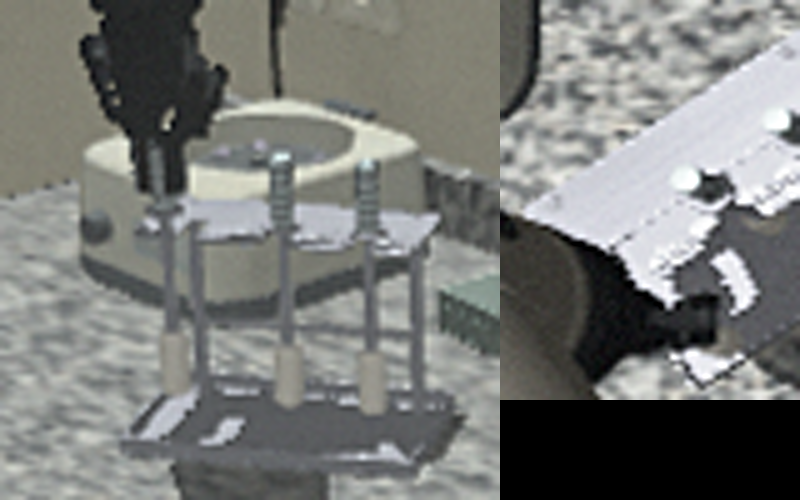

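```bash
python3 - <<'E'
from h import *
ax=np.array([.8387,.5446,0]); n1=np.array([.4948,.3043,.174])
rows([n1-s*ax for s in(.06,.045,.03,.02,.01,0)],[np.pi,0,0])
E
```

```text
t 8.53 tcp [0.4451 0.272  0.1905] turn [-0.002 -0.009 -0.002] F [ 0.2  0.6 -0.4] w 0.0148
[-0.8  0.4 16.5]
[11.8 -7.8 16.6]
[ 24.4 -16.   16.7]
[ 32.7 -21.4  16.8]
[ 41.1 -26.9  16.9]
[ 49.5 -32.4  17. ]
```

Call:
play_rows --deltas '[[10,[-0.8,0.4,16.5],[0,-0.009,0]],[10,[11.8,-7.8,16.5],[0,-0.009,0]],[10,[18,-12,16.7],[0,-0.009,0]],[10,[24.4,-16,16.7],[0,-0.009,0]],[10,[32.7,-21.4,16.8],[0,-0.009,0]]]'

```text
clock: 9.15
tcp_pos: [0.4785, 0.2938, 0.1741]
orientation: [-3.14, 0.004, -0.0]
contact_force: [-0.7, 1.1, -0.5]
grip_width: 0.0143
```

```bash
python3 - <<'E'
from h import *
o=shot("g")
a=cv2.resize(o["scene"][0][140:190,140:210,::-1],None,fx=8,fy=8,interpolation=cv2.INTER_CUBIC)
cv2.imwrite("pics/g.png",a)
ax=np.array([.8387,.5446,0]); n1=np.array([.4948,.3043,.174])
rows([n1-s*ax for s in(.02,.01,0,-.002)],[np.pi,0,0])
p=r.get_obs()["tcp_pos"]-[0,0,.0123]
for q in (p,n1*[1,1,0]+[0,0,.15]): print((proj("scene",q)+.5-[140,140])*8)
E
```

```text
t 9.25 tcp [0.479  0.2942 0.1741] turn [-0.003 -0.001 -0.002] F [-0.3 -0.9 -1.2] w 0.0146
[-1.   0.8  0.1]
[ 7.4 -4.7  0.2]
[ 15.8 -10.2   0.2]
[ 17.5 -11.2   0.2]
[212.46603057 184.91653993]
[229.27070987 197.14614053]
```

View pics/g.png

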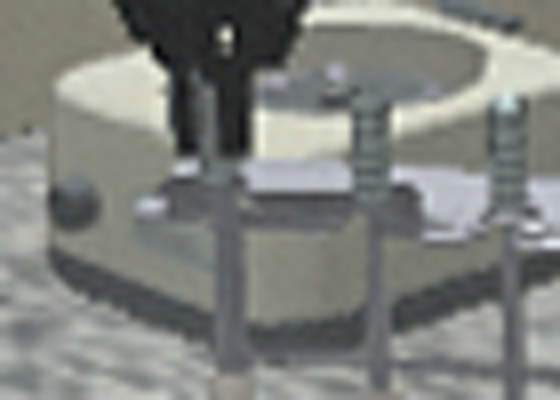

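The pestle rod is in the notch mouth at crop (228,200), the collar shows above the plate at y≈183, and there is no contact force.

Call:
play_rows --deltas '[[10,[4,-2.5,0],[0,0,0]],[10,[8,-5,0],[0,0,0]],[10,[12,-8,0],[0,0,0]],[10,[15.8,-10.2,0],[0,0,0]],[10,[15.8,-10.2,0],[0,0,0]]]'

```text
clock: 9.88
tcp_pos: [0.495, 0.3045, 0.1741]
orientation: [-3.139, 0.004, -0.001]
contact_force: [-0.1, 1.1, -0.5]
grip_width: 0.0143
```

Call:
play_rows --deltas '[[10,[0,0,4],[0,0,0]],[10,[0,0,7],[0,0,0]],[10,[0,0,9],[0,0,0]],[10,[0,0,10],[0,0,0]]]'

```text
clock: 10.38
tcp_pos: [0.4949, 0.3045, 0.1639]
orientation: [-3.139, 0.004, -0.0]
contact_force: [0.5, -1.3, -1.0]
grip_width: 0.0148
```

Call:
play_rows --deltas '[[10,[0,0,1],[0,0,0]],[10,[0,0,2],[0,0,0]],[10,[0,0,2],[0,0,0]]]'

```text
clock: 10.75
tcp_pos: [0.495, 0.3045, 0.1624]
orientation: [-3.139, 0.004, -0.001]
contact_force: [-2.3, -1.1, 4.7]
grip_width: 0.0148
```

```bash
python3 - <<'E'
from h import *
o=shot("h")
a=cv2.resize(o["scene"][0][140:215,140:220,::-1],None,fx=7,fy=7,interpolation=cv2.INTER_CUBIC)
cv2.imwrite("pics/h.png",a)
rows([])
E
```

```text
t 10.85 tcp [0.495  0.3045 0.1624] turn [0. 0. 0.] F [-1.6 -3.2  5.9] w 0.0147
```

View pics/h.png

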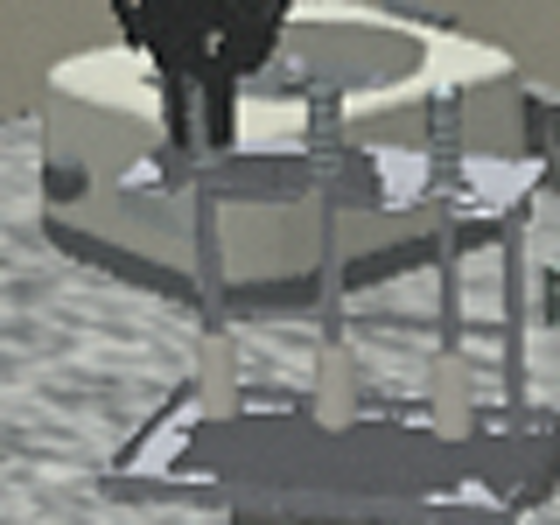

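The 6 N contact at collar height 0.150 m means the collar is on the plate. It lines up with the spares, with heads at (218,380), (333,390) and (452,400). Next I release it.

Call:
play_rows --deltas '[[20,[0,0,0],[0,0,0]],[30,[0,0,0],[0,0,0]],[36,[0,0,0],[0,0,0]],[36,[0,0,-20],[0,0,0]],[36,[0,0,-60],[0,0,0]],[36,[0,0,-110],[0,0,0]],[36,[-40,20,-150],[0,0,0]],[36,[-60,70,-150],[0,0,0]]]'

```text
clock: 11.85
tcp_pos: [0.4341, 0.2374, 0.3156]
orientation: [-3.135, -0.005, -0.009]
contact_force: [1.6, -0.6, 0.2]
grip_width: 0.0359
```

Call:
play_rows --deltas '[[36,[0,50,0],[0,0,0]],[36,[0,105,0],[0,0,0]],[36,[0,160,0],[0,0,0]],[36,[0,210,0],[0,0,0]],[36,[0,210,0],[0,0,0]],[36,[0,210,0],[0,0,0]]]'

```text
clock: 12.6
tcp_pos: [0.4348, 0.028, 0.3142]
orientation: [-3.134, -0.005, -0.01]
contact_force: [-0.7, 0.2, -0.1]
grip_width: 0.0363
```

```bash
python3 - <<'E'
from h import *
o=shot("i")
a=cv2.resize(o["scene"][0][130:270,140:320,::-1],None,fx=4,fy=4,interpolation=cv2.INTER_CUBIC)
cv2.imwrite("pics/i.png",a)
rows([])
I=o["top"][0]; cv2.imwrite("pics/j.png",cv2.resize(I[150:240,90:310,::-1],None,fx=3.6,fy=3.6,interpolation=cv2.INTER_CUBIC))
for q in ([.4948,.3043,.202],[.4948,.3043,.022]): print((proj("scene",q)+.5-[140,130])*4,(proj("top",q)+.5-[90,150])*3.6)
E
```

```text
t 12.70 tcp [0.4348 0.0289 0.3141] turn [0. 0. 0.] F [-0.4 -0.4  0.5] w 0.0359
[111.28772309  80.11799976] [102.93163175 210.07236267]
[122.54591195 276.7041996 ] [177.16973281 234.18009878]
```

View pics/i.png

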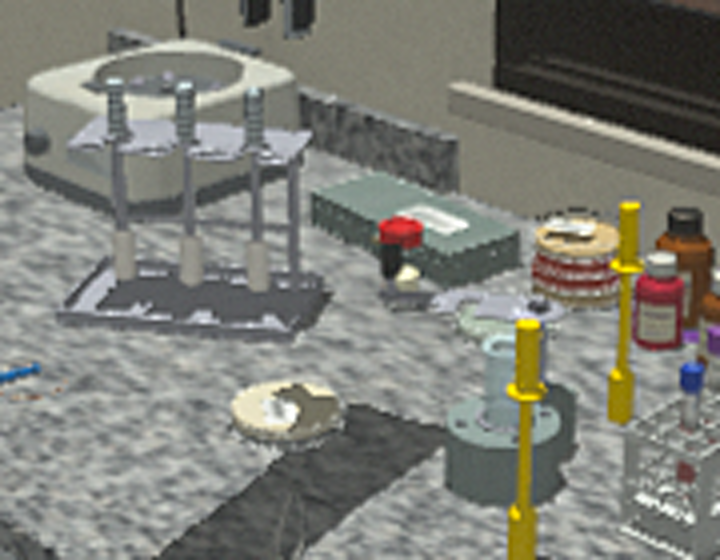

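View pics/j.png

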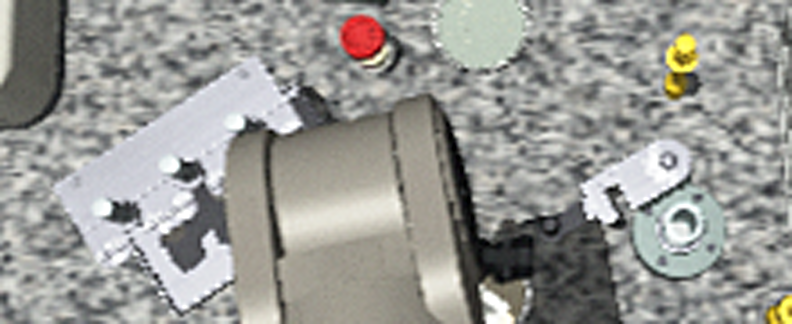

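```bash
python3 -c "
from h import *
print(r.hand_in())"
```

```text
the job is handed in; nothing more can be done
None
```

The pestle now hangs upright by its collar in notch_1, the left (+y) notch, which was the empty one. I handed the job in at about 12.7 s of the 61 s allowed; the hand-in gave no verdict.

- **Guard:** I swung it aside by its knob. The camera put it at about 1.28 rad while the pestle still stood in the tube, and the last top view shows it still clear of the mouth.
- **Pestle:** I drew it straight up, carried it above the guard knob and slid it into the notch. I lowered it until about 6 N of contact, with the collar at about 0.150 m, which matches the plate height. After release its handle top was within 1 px of the prediction in the top view, and in both views it stands in line with the spares.
- **Everything else:** In the last pictures the tube stands upright in its well. The spares, sample cup, dish and yellow pestles look unmoved. The timer was outside those last crops, so I did not check it. The gripper was clear of everything, with contact force near zero.
- **One disagreement:** The lift picture suggested the pestle sat about 5 mm lower in the grip than planned. The next picture and the height where it touched the plate did not bear this out. No check failed.

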